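Offer the handled fruit dish over the sushi counter

ROBOT

A 6-joint arm with a two-finger parallel gripper is mounted at the origin on the work surface. World frame = base frame: x ahead of the robot, y to its left, z up, the work surface at z = 0. Lengths are in m, angles in rad, forces in N, time in s.
With the tool pointing down it reaches from about 0.35 to 0.975 m from the base axis. Payload 4.9 kg.
Tool frame: the origin (TCP) lies at the very end of the fingers, on their centre line; the grasp point (between the pads) lies manip.grip_point_offset behind it (manip.grip_point_offset is the distance from the TCP to the grasp point, in m); z points along the fingers, y is the direction in which the jaws open and shut (so a half turn about z gives the same grasp; the last joint's range is limited). The gripper opens to 85 mm and grips with 20 to 120 N. Pads are 22 mm wide; open, the fingers measure 114 mm over their backs; the gripper's body (76 mm by 85 mm) begins 54 mm behind the grasp point. The pads swing forward as they close: fully open they stand 13 mm farther back than shut.
Start: joints at [1.071, 0.053, 1.613, -0, 1.476, -0.119], TCP at [0.232, 0.58, 0.207] pointing down, gripper open.
Joint ranges: [-3.01, 3.01], [-1.01, 2.22], [0.06, 2.58], [-1.02, 4.17], [0.09, 2.62], [-3.14, 3.14]. Speed limits (rad/s): [2.57, 2.57, 3.14, 3.14, 3.14, 3.14].

INTERFACE

Orientations are given as a unit quaternion [w, x, y, z].
In Python, from plant import status, grab_frame, camera_params, ticket, boxes_of, outline_of, manip gives the robot as it stands. The module is installed in compiled form; this text tells all that it offers.
- The arm moves only by the tool play_rows, never from a script. Its argument "deltas" is a list of rows, each a list of 2 entries, a list of its own where there are three numbers: the shift along the world's x, y, z in m, then the turn about the world's z in rad. A call has 1 to 5 rows; each row is the pose to reach, as a shift and turn from the pose commanded when the call began; what a row does not reach only later rows make up. A row lasts 1/8 s, in which the tool goes at most 62.5 mm and 10.7 degrees, less where a joint would pass 70% of its speed; a pose out of reach is approached as far as the arm can. A call with a gripper value outside its range is refused whole. "grip" is the opening, from -1 (shut) to 1 (fully open), set as the call begins (left out, the last holds). The fingers move at their own pace and stop on an object; the grip force is fixed at half the most. Time passes only in rows, so rows that repeat a pose let the fingers close. It gives the time, the measured TCP pose, the force and the opening at its end, in the units of the state.
- status.state(): the state, without advancing time (a new reading comes with each control period).
- grab_frame(name): name is "scene" or "side" or "wrist"; returns (picture, depth): 420x560x3 uint8, blue, green, red; 420x560 float32, m along the optical axis (not along the pixel's ray), 0 where there is no reading.
- camera_params(name): a dict with "mtx" (3x3 intrinsics, pixels), "world_from_camera" (4x4, takes a point from camera to world coordinates). Camera axes: x right, y up, looking along -z (the intrinsics and any distortion apply to the point x, -y, -z); pixel columns grow to the right and rows downward; lengths in m; the calibration is good to about 2 mm. A picture is of the moment at which its call begins: read the wrist's pose just before it. camera_params takes no time and is no camera call; for the wrist camera it gives the pose at the moment of the call.
- ticket.job_done(): hands the job in, once; it reports no verdict.
Trained networks look in the newest picture that a camera, given by its name, has taken for a name from the list of things; names that differ only in an ending like _2 or _b are one class to them, and where a whole thing is asked for, a point or a joint stands for the part that bears it (a point fixed in the world has none). Each returns a list of dicts, best first, with "confidence" (0 to 1); they miss things now and then, are a little off and sometimes report something else, mostly with a low value. They report only what shows in the picture. A call takes as long as a camera call.
- boxes_of(camera, name): "box" ([left, top, right, bottom] in pixels, round what is visible of it).
- outline_of(camera, name): "region" (420x560 bool, what is visible of it) and "box" ([left, top, right, bottom] in pixels, round what is visible of it).
The state is a dict: "time": time; "joint_pos": joint angles; "joint_vel": joint speeds; "joint_efforts": joint torques, N m; "tool_pos": TCP position; "tool_rot": TCP orientation; "contact_force": force on the tool from outside, world axes, zero at the start; "ft_torque": the same for the moment, N m; "gripper_width": opening from 0.0 (shut) to 1.0 (fully open).
Only numpy, scipy, OpenCV 4.12 (cv2) and the standard library are available. Lean on these libraries where they do the work, as an engineer would, in place of code of your own. Each camera call takes 0.05 s, during which the arm holds its last target.

TASK

Serve the guest: pick up the handled dish that has the whole round citrus fruit in it by its arched handle, turn it a quarter turn in the air so that the handle runs left to right along the raised counter ledge, and offer it with its underside about 5 cm above the middle of the square mat on that ledge. Keep the dish level all the way so that the loose fruit stays in the middle, do not touch the fruit, and leave everything else where it stands. Finish while still holding the dish there, level and still: do not put it down or let go.

Things in the scene. Friction and masses are not known exactly. Their poses are not given: they have to be found in the camera images.
- dish: the larger of two pale stoneware dishes with a fixed arched handle, the only one with a fruit in it; loose on the steel bench, 0.32 to 0.48 kg. Round shallow plate 151 mm across, rim 33 mm high; the handle stands on the rim at two opposite points and arches over the middle to 122 mm. Origin: centre of the underside; z up, x along the handle, y across it. At the start dish x is within 0.3 rad of world x
- dish_handle (a point): middle of the dish handle's level top bar, 116 mm above the dish's underside, right over its centre; there the bar is a flat-sided strap 16 mm wide (along the dish's y), 12 mm high, level for 36 mm either side along the dish's x; 60 mm of free space between it and the fruit
- fruit_center (a point): centre of the loose fruit: a firm round green citrus, a ball 40 mm in diameter, about 36 g, in the middle of the dish, its centre 30 mm above the dish's underside. It lies on a flat spot 16 mm across; around it the dish slopes up at 8 degrees out to 84 mm across, then steeper to the rim. It rolls if the dish is tipped or jerked
- ledge: the raised wooden serving ledge between bench and guest, fixed, 190 mm deep (its x), 920 mm long (its y), its top 90 mm above the bench. Origin: centre of its foot on the bench; its y axis runs along the ledge, left to right; it stands up to 0.06 rad askew
- mat: thin black square mat fixed on the ledge at the guest's place, 160 by 160 mm, 4 mm thick, square to the ledge. Origin: centre of its underside, on the ledge's top
- small_dish: bystander: a smaller empty dish with the same sort of arched handle, 117 mm across, 94 mm high in all, on the bench; the two dishes may have swapped places. Origin: centre of the underside
- pourer: bystander: small dark sauce pourer, 60 mm across, 97 mm high, with a spout, on the bench between the two dishes. Origin: centre of the underside
- glass: bystander: upturned drinking glass, 68 mm across, 115 mm high, on the bench left of the dishes. Origin: centre of the underside
- saucers: bystander: stack of five white saucers, 92 mm across, 43 mm high, on the bench near the robot. Origin: centre of the underside
- chopsticks: bystander: round wooden canister of chopsticks, 72 mm across, canister 110 mm high, 200 mm with the sticks, at the left of the bench. Origin: centre of the underside
- soy_saucer: bystander: small blue saucer, 88 mm across, 20 mm high, on the ledge beside the mat. Origin: centre of the underside
- fruit: the same fruit; its origin turns with it as it rolls: refer to its centre, above

How it is judged:
On the way:
1. the dish is lifted clear of the bench in the gripper, not yet turned, the fruit in it (height (world z) of dish above 0.02 m and angle between the x axis of dish and the y axis of ledge, either way round above 0.6 rad and contact force between the fingers and dish above 1 N and horizontal distance between fruit_center and dish below 0.03 m), for 0.2 s.
At the end, for the whole second after the job is handed in: Dish gripped by its handle, still and level (5 degrees), centred over the mat (30 mm), underside 25 to 80 mm above it, touching only the fingers; handle along the ledge (9 degrees); fruit within 18 mm of the dish's centre; nothing else moved over 20 mm (angle between the x axis of dish and the y axis of ledge, either way round below 0.16 rad and horizontal distance between dish and mat below 0.03 m and z of dish in the frame of mat between 0.029 and 0.084 m and angle between dish's own z axis and vertical below 0.09 rad and horizontal distance between fruit_center and dish below 0.018 m and z of fruit_center in the frame of dish between 0.024 and 0.036 m and contact force between the fingers and dish above 1 N and distance between the grasp point and dish_handle below 0.08 m and contact force between dish and ledge below 0.1 N and contact force between dish and mat below 0.1 N and contact force between dish and soy_saucer below 0.1 N and linear speed of dish below 0.02 m/s and angular speed of dish below 0.15 rad/s and distance of each of small_dish, pourer, glass, saucers, chopsticks, soy_saucer from where it was at the start of the episode below 0.02 m); the arm keeps its last pose, push and grip.
It fails at once if the dish is tipped by more than 11 degrees (angle between dish's own z axis and vertical above 0.2 rad).
It fails at once if the fruit rolls more than 30 mm from the middle of the dish (horizontal distance between fruit_center and dish above 0.03 m).
It fails at once if the robot touches the fruit (contact force between any of the arm, the fingers and fruit above 0.2 N).
It fails at once if another thing is knocked over or pushed aside (distance of any of small_dish, pourer, glass, saucers, chopsticks, soy_saucer from where it was at the start of the episode above 0.02 m).
It also fails if it takes over 48 s, if anything falls off the work surface, if the arm or the gripper's body presses on something with over 40 N, if the wrist force passes 120 N, or if a joint passes its speed limit or range.

## Working session

There is one attempt and no reset: what is moved stays moved. The work goes in short steps, Python scripts to look and compute and a tool call to move; the robot and the scene stay as the last step left them, time stands still between calls to the robot, and variables do not carry over. Pictures are saved under pics/ and viewed, and the job is handed in when it is done.

Besides the shell and the picture viewer there is one more tool, called after ">>>" by a JSON object that holds its "fn" and its "kwargs", one argument or row to a line. play_rows: Moves the arm, as the interface text tells. Its arguments: {"type":"object","properties":{"deltas":{"type":"array"},"grip":{"type":"number"}},"required":["deltas"]}

```bash
mkdir -p pics; python3 - <<'E'
from plant import *
import cv2, numpy as np
s=status.state(); print({k:np.round(v,3).tolist() for k,v in s.items()}); print(manip.grip_point_offset)
for c in ["scene","side","wrist"]:
    p,d=grab_frame(c); cv2.imwrite(f"pics/{c}0.png",p); np.savez(f"{c}0.npz",p=p,d=d,**camera_params(c)); print(c,np.round(camera_params(c)["world_from_camera"],3).tolist())
E
```

```text
{'time': 0.0, 'joint_pos': [1.071, 0.053, 1.614, -0.0, 1.476, -0.119], 'joint_vel': [-0.0, -0.0, -0.001, -0.002, 0.001, 0.001], 'joint_efforts': [-0.0, -39.372, -37.016, -0.0, 0.007, 0.0], 'tool_pos': [0.232, 0.58, 0.205], 'tool_rot': [-0.0, 0.189, 0.982, -0.001], 'contact_force': [-0.202, 0.432, -1.06], 'ft_torque': [0.068, 0.006, -0.04], 'gripper_width': 0.999}
0.0187
scene [[0.085, -0.759, 0.645, 1.324], [0.996, 0.061, -0.059, 0.018], [0.006, 0.648, 0.761, 1.077], [0.0, 0.0, 0.0, 1.0]]
side [[0.957, 0.152, -0.249, 0.261], [-0.291, 0.513, -0.807, -0.804], [0.005, 0.845, 0.535, 0.686], [0.0, 0.0, 0.0, 1.0]]
wrist [[0.372, -0.884, -0.283, 0.16], [0.928, 0.354, 0.115, 0.608], [-0.002, -0.306, 0.952, 0.373], [0.0, 0.0, 0.0, 1.0]]
```

View pics/scene0.png

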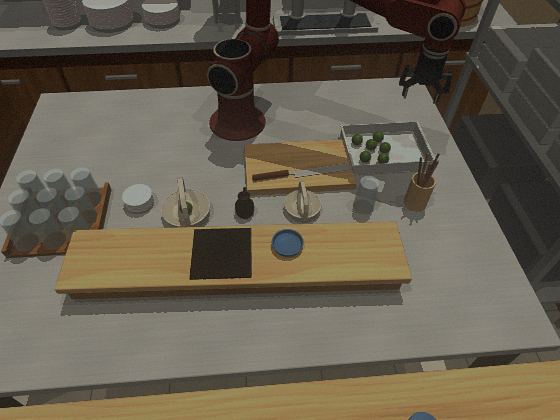

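View pics/side0.png

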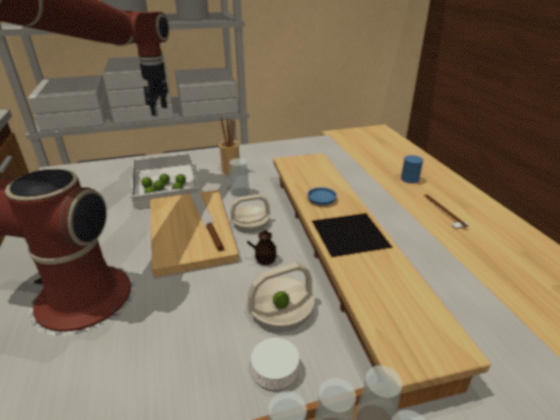

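```bash
python3 - <<'E'
from plant import *
import numpy as np
for c in ["scene","side"]:
    z=np.load(f"{c}0.npz"); d=z["d"];K=z["mtx"];T=z["world_from_camera"]
    for n in ["dish","fruit","small_dish","mat","ledge","pourer","glass","saucers","chopsticks","soy_saucer"]:
        for r in outline_of(c,n)[:2]:
            m=r["region"]&(d>0); v,u=np.nonzero(m)
            if len(v)==0: continue
            q=d[v,u]; P=np.c_[(u-K[0,2])/K[0,0]*q,-(v-K[1,2])/K[1,1]*q,-q]@T[:3,:3].T+T[:3,3]
            print(c,n,round(r["confidence"],2),np.round(r["box"]).tolist(),"med",np.round(np.median(P,0),3),"lo",np.round(np.percentile(P,1,axis=0),3),"hi",np.round(np.percentile(P,99,axis=0),3))
            np.save(f"P_{c}_{n}_{round(r['confidence']*100)}.npy",P)
E
ls
```

```text
scene small_dish 0.63 [279.0, 182.0, 322.0, 221.0] med [0.447 0.191 0.024] lo [0.382 0.137 0.   ] hi [0.51  0.253 0.096]
scene mat 0.67 [193.0, 228.0, 252.0, 280.0] med [ 0.664 -0.06   0.095] lo [ 0.58  -0.137  0.09 ] hi [0.738 0.017 0.099]
scene ledge 0.67 [52.0, 221.0, 415.0, 300.0] med [0.694 0.004 0.09 ] lo [ 0.559 -0.471  0.003] hi [0.773 0.428 0.095]
scene pourer 0.98 [235.0, 186.0, 256.0, 222.0] med [0.466 0.01  0.053] lo [ 0.406 -0.017  0.001] hi [0.481 0.037 0.097]
scene glass 0.69 [352.0, 174.0, 377.0, 217.0] med [0.476 0.383 0.078] lo [ 0.404  0.359 -0.   ] hi [0.489 0.418 0.119]
scene saucers 0.82 [124.0, 187.0, 158.0, 213.0] med [ 0.399 -0.323  0.042] lo [ 0.346 -0.365  0.01 ] hi [ 0.43  -0.282  0.048]
scene chopsticks 0.65 [401.0, 153.0, 440.0, 212.0] med [0.469 0.552 0.091] lo [0.382 0.524 0.002] hi [0.492 0.6   0.201]
scene soy_saucer 0.78 [270.0, 230.0, 303.0, 258.0] med [0.645 0.123 0.098] lo [0.61  0.082 0.092] hi [0.691 0.163 0.113]
scene soy_saucer 0.52 [282.0, 180.0, 321.0, 219.0] med [0.448 0.19  0.024] lo [0.378 0.139 0.008] hi [0.51  0.246 0.096]
side dish 0.
[... 1376 characters left out ...]
3 0.092] lo [ 0.418  0.521 -0.216] hi [0.59  1.427 0.198]
side soy_saucer 0.85 [307.0, 186.0, 332.0, 205.0] med [0.651 0.131 0.099] lo [0.607 0.077 0.092] hi [0.689 0.162 0.11 ]
P_scene_chopsticks_65.npy
P_scene_glass_69.npy
P_scene_ledge_67.npy
P_scene_mat_67.npy
P_scene_pourer_98.npy
P_scene_saucers_82.npy
P_scene_small_dish_63.npy
P_scene_soy_saucer_52.npy
P_scene_soy_saucer_78.npy
P_side_chopsticks_85.npy
P_side_dish_44.npy
P_side_dish_60.npy
P_side_fruit_50.npy
P_side_glass_78.npy
P_side_ledge_30.npy
P_side_ledge_59.npy
P_side_mat_80.npy
P_side_pourer_86.npy
P_side_saucers_69.npy
P_side_saucers_95.npy
P_side_small_dish_80.npy
P_side_soy_saucer_85.npy
pics
scene0.npz
side0.npz
wrist0.npz
```

```bash
python3 - <<'E'
import numpy as np, cv2
def cloud(c):
    z=np.load(f"{c}0.npz"); d=z["d"];K=z["mtx"];T=z["world_from_camera"]
    v,u=np.nonzero(d>0);q=d[v,u]
    return np.c_[(u-K[0,2])/K[0,0]*q,-(v-K[1,2])/K[1,1]*q,-q]@T[:3,:3].T+T[:3,3]
for c in ["scene","side"]:
    P=cloud(c)
    D=P[(abs(P[:,0]-.44)<.1)&(abs(P[:,1]+.18)<.1)]
    H=D[(D[:,2]>.106)&(D[:,2]<.14)]
    m=H[:,:2].mean(0); w,V=np.linalg.eigh(np.cov(H[:,:2].T)); a=V[:,1]*np.sign(V[0,1])
    t=(H[:,:2]-m)@a; print(c,"handle top",len(H),m,"yaw",np.arctan2(a[1],a[0]),"mid",m+a*(t.min()+t.max())/2,t.min(),t.max(),"z",np.percentile(H[:,2],[5,50,95]))
    R=D[(D[:,2]>.006)&(D[:,2]<.04)]; (x,y),r=cv2.minEnclosingCircle(R[:,:2].astype(np.float32)); print(" rim circle",x,y,r,len(R))
    M=np.load(f"P_{c}_mat_{67 if c=='scene' else 80}.npy");print(" mat",cv2.minAreaRect(M[M[:,2]>.088][:,:2].astype(np.float32)))
    L=np.load(f"P_{c}_ledge_{67 if c=='scene' else 59}.npy");L=L[abs(L[:,2]-.09)<.006]; print(" ledge",cv2.minAreaRect(L[:,:2].astype(np.float32)),np.median(L[:,2]))
E
```

```text
scene handle top 170 [ 0.45284849 -0.17155617] yaw 0.14840416408487292 mid [ 0.44282379 -0.1730549 ] -0.07197041190980295 0.05169819046803227 z [0.10883035 0.12116415 0.1258631 ]
 rim circle 0.4480891823768616 -0.1859271377325058 0.0911054015159607 1242
 mat ((0.6575502753257751, -0.05992420017719269), (0.157969132065773, 0.16317002475261688), 87.02493286132812)
 ledge ((0.662592351436615, -0.020438045263290405), (0.9198395013809204, 0.1943630874156952), 87.3272705078125) 0.09059515130193585
side handle top 416 [ 0.43467101 -0.17966052] yaw 0.1396342052177065 mid [ 0.43851054 -0.17912088] -0.05665737640381386 0.06441190746633017 z [0.10757219 0.11830126 0.12184352]
 rim circle 0.43836480379104614 -0.17558032274246216 0.07787793129682541 2312
 mat ((0.6556993722915649, -0.05948185175657272), (0.16791033744812012, 0.16210569441318512), 85.82713317871094)
 ledge ((0.6606540083885193, -0.02306753396987915), (0.9213406443595886, 0.1917499452829361), 87.32624816894531) 0.08887852406347807
```

```bash
python3 - <<'E'
import cv2,numpy as np
a=cv2.imread("pics/side0.png")[240:340,220:340];b=cv2.imread("pics/scene0.png")[160:260,140:260]
cv2.imwrite("pics/crop.png",cv2.resize(np.hstack([a,b]),None,fx=3,fy=3))
E
```

```text
(no output)
```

View pics/crop.png

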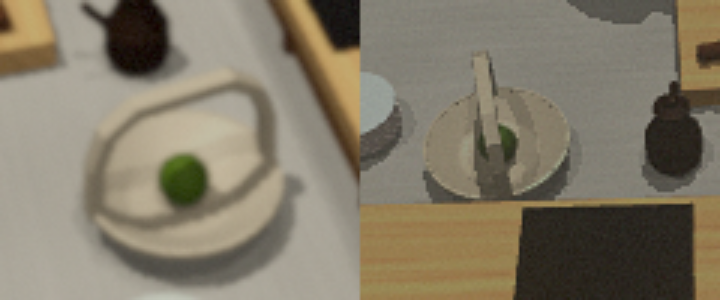

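>>> {"fn": "play_rows", "kwargs": {
  "deltas": [
    [[0,-0.05,0.02],0.05],
    [[0,-0.1,0.04],0.12],
    [[0.01,-0.155,0.06],0.2],
    [[0.03,-0.21,0.075],0.3],
    [[0.05,-0.265,0.075],0.4]
  ],
  "grip": 1
}}

```text
time: 1.78
tool_pos: [0.283, 0.3141, 0.2836]
tool_rot: [0.002, -0.012, 1.0, 0.001]
contact_force: [1.1, -0.1, 0.6]
gripper_width: 1.002
```

>>> {"fn": "play_rows", "kwargs": {
  "deltas": [
    [[0.02,-0.055,0],0.05],
    [[0.04,-0.11,0],0.1],
    [[0.06,-0.165,0],0.125],
    [[0.08,-0.22,0],0.125],
    [[0.1,-0.275,0],0.125]
  ]
}}

```text
time: 2.4
tool_pos: [0.3826, 0.0383, 0.282]
tool_rot: [0.001, -0.072, 0.997, -0.0]
contact_force: [1.1, 0.7, -0.1]
gripper_width: 1.001
```

>>> {"fn": "play_rows", "kwargs": {
  "deltas": [
    [[0.02,-0.055,0],0],
    [[0.035,-0.11,0],0],
    [[0.045,-0.16,0],0],
    [[0.058,-0.205,0],0],
    [[0.058,-0.215,0],0]
  ]
}}

```text
time: 3.02
tool_pos: [0.4402, -0.1769, 0.2812]
tool_rot: [-0.0, -0.07, 0.998, 0.0]
contact_force: [-0.1, 0.9, 0.2]
gripper_width: 0.998
```

>>> {"fn": "play_rows", "kwargs": {
  "deltas": [
    [[0,-0.003,-0.005],0],
    [[0,-0.003,-0.01],0],
    [[0,-0.003,-0.01],0]
  ]
}}

```text
time: 3.4
tool_pos: [0.44, -0.1766, 0.2709]
tool_rot: [-0.0, -0.073, 0.997, 0.0]
contact_force: [0.1, 0.7, -0.1]
gripper_width: 1.002
```

```bash
cat > look.py <<'E'
from plant import *
import cv2, numpy as np, sys
def cloud(c,name):
    cp=camera_params(c); p,d=grab_frame(c); cv2.imwrite(f"pics/{name}.png",p)
    K=cp["mtx"];T=cp["world_from_camera"]
    v,u=np.nonzero(d>0);q=d[v,u]
    return p,np.c_[(u-K[0,2])/K[0,0]*q,-(v-K[1,2])/K[1,1]*q,-q]@T[:3,:3].T+T[:3,3],(v,u)
def st():
    s=status.state(); print({k:np.round(s[k],4).tolist() for k in ["time","joint_pos","tool_pos","tool_rot","contact_force","gripper_width"]}); w,x,y,z=s["tool_rot"]; print("tool y yaw",np.arctan2(w*w-x*x+y*y-z*z,2*(x*y-w*z))); return s
E
python3 - <<'E'
from look import *
st(); p,P,_=cloud("wrist","wrist1")
D=P[(abs(P[:,0]-.44)<.1)&(abs(P[:,1]+.18)<.1)]
for lo,hi in [(.106,.14),(.113,.13)]:
    H=D[(D[:,2]>lo)&(D[:,2]<hi)]
    print(len(H),cv2.minAreaRect(H[:,:2].astype(np.float32)),H.mean(0),np.percentile(H[:,2],[5,50,95]))
R=D[(D[:,2]>.006)&(D[:,2]<.04)]; print(cv2.minEnclosingCircle(R[:,:2].astype(np.float32)))
E
```

```text
{'time': 3.4, 'joint_pos': [-0.5389, -0.3483, 1.8668, 0.0002, 1.6241, -2.2555], 'tool_pos': [0.44, -0.1766, 0.2709], 'tool_rot': [-0.0003, -0.0728, 0.9973, 0.0004], 'contact_force': [0.113, 0.7312, -0.0769], 'gripper_width': 1.0019}
tool y yaw 1.7165333822421829
1739 ((0.43974176049232483, -0.1750931441783905), (0.12531104683876038, 0.015703974291682243), 8.842684745788574) [ 0.43419177 -0.1758818   0.1190862 ] [0.10845906 0.12121035 0.12271169]
1486 ((0.439969539642334, -0.17514759302139282), (0.10531511157751083, 0.015527174808084965), 8.85754680633545) [ 0.43640835 -0.17551085  0.12071013] [0.11508843 0.12140085 0.12275962]
((0.43935278058052063, -0.1747680902481079), 0.07689684629440308)
```

View pics/wrist1.png

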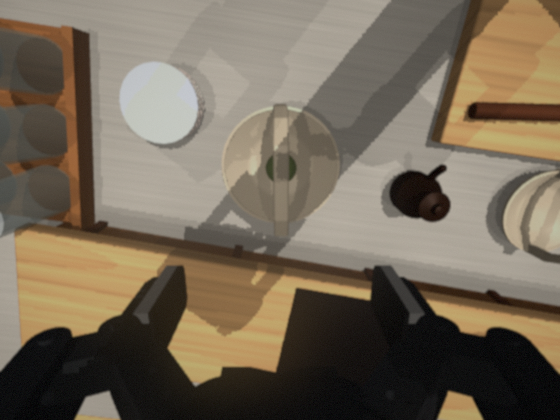

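>>> {"fn": "play_rows", "kwargs": {
  "deltas": [
    [[0,0.001,-0.03],0.009],
    [[0,0.001,-0.06],0.009],
    [[0,0.001,-0.09],0.009],
    [[0,0.001,-0.115],0.009],
    [[0,0.001,-0.13],0.009]
  ]
}}

```text
time: 4.08
tool_pos: [0.4399, -0.176, 0.1404]
tool_rot: [-0.0, -0.077, 0.997, 0.0]
contact_force: [-0.4, -0.2, 0.2]
gripper_width: 1.005
```

>>> {"fn": "play_rows", "kwargs": {
  "deltas": [
    [[0,0,-0.015],0],
    [[0,0,-0.03],0],
    [[0,0,-0.04],0],
    [[0,0,-0.044],0],
    [[0,0,-0.044],0]
  ]
}}

```text
time: 4.7
tool_pos: [0.4403, -0.1768, 0.0976]
tool_rot: [-0.0, -0.077, 0.997, 0.0]
contact_force: [0.7, 0.1, -0.2]
gripper_width: 0.998
```

```bash
python3 - <<'E'
from look import *
st(); p,P,_=cloud("side","side2"); cv2.imwrite("pics/side2c.png",cv2.resize(p[200:350,180:380],None,fx=3,fy=3))
E
```

```text
{'time': 4.7, 'joint_pos': [-0.5389, -0.2246, 2.06, 0.0, 1.3062, -2.2629], 'tool_pos': [0.4403, -0.1768, 0.0976], 'tool_rot': [-0.0, -0.0765, 0.9971, 0.0], 'contact_force': [0.7327, 0.1197, -0.2325], 'gripper_width': 0.9981}
tool y yaw 1.723977255757556
```

View pics/side2c.png

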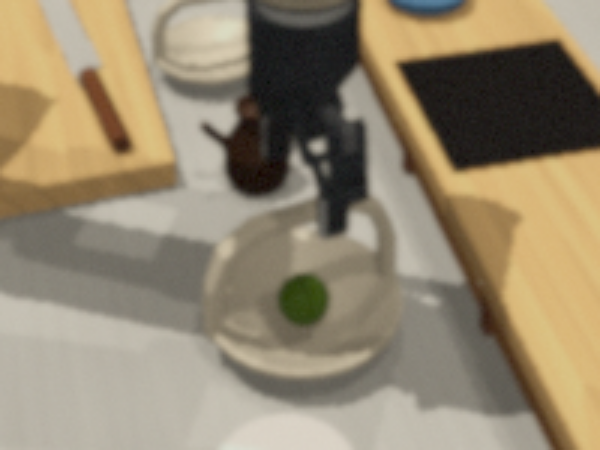

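>>> {"fn": "play_rows", "kwargs": {
  "deltas": [
    [[0,0.001,0],0],
    [[0,0.001,0],0],
    [[0,0.001,0],0],
    [[0,0.001,0],0]
  ],
  "grip": -0.4
}}

```text
time: 5.25
tool_pos: [0.4403, -0.1758, 0.0977]
tool_rot: [0.0, -0.077, 0.997, -0.0]
contact_force: [0.5, 0.0, 0.5]
gripper_width: 0.3
```

```bash
python3 - <<'E'
from look import *
st(); p,P,_=cloud("wrist","wrist3")
D=P[(abs(P[:,0]-.44)<.1)&(abs(P[:,1]+.18)<.1)]
H=D[(D[:,2]>.106)&(D[:,2]<.14)]
print(len(H),cv2.minAreaRect(H[:,:2].astype(np.float32)))
E
```

```text
{'time': 5.25, 'joint_pos': [-0.537, -0.2259, 2.061, -0.0, 1.3064, -2.261], 'tool_pos': [0.4403, -0.1758, 0.0977], 'tool_rot': [0.0001, -0.0765, 0.9971, -0.0001], 'contact_force': [0.4562, 0.0154, 0.4748], 'gripper_width': 0.2997}
tool y yaw 1.7240219191661836
7427 ((0.43971049785614014, -0.17519351840019226), (0.12059032917022705, 0.05055748298764229), 26.690771102905273)
```

View pics/wrist3.png

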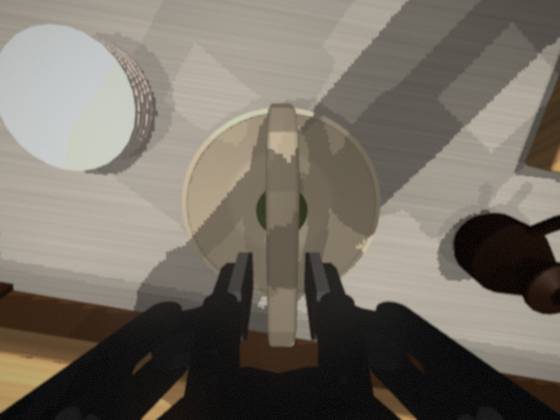

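>>> {"fn": "play_rows", "kwargs": {
  "deltas": [
    [[0,0.001,0],0],
    [[0,0.001,0],0],
    [[0,0.001,0],0]
  ],
  "grip": -0.57
}}

```text
time: 5.68
tool_pos: [0.4403, -0.1748, 0.0976]
tool_rot: [-0.0, -0.077, 0.997, 0.0]
contact_force: [0.0, 0.5, 0.4]
gripper_width: 0.214
```

>>> {"fn": "play_rows", "kwargs": {
  "deltas": [
    [[0,0,0],0],
    [[0,0,0],0],
    [[0,0,0],0],
    [[0,0,0],0],
    [[0,0,0],0]
  ],
  "grip": -1
}}

```text
time: 6.3
tool_pos: [0.4403, -0.1748, 0.0976]
tool_rot: [-0.0, -0.077, 0.997, 0.0]
contact_force: [0.1, 0.5, -0.0]
gripper_width: -0.001
```

```bash
python3 - <<'E'
from look import *
st(); cloud("wrist","wrist4"); 
E
```

```text
{'time': 6.3, 'joint_pos': [-0.5352, -0.2267, 2.0619, -0.0, 1.3065, -2.2592], 'tool_pos': [0.4403, -0.1748, 0.0976], 'tool_rot': [-0.0, -0.0765, 0.9971, 0.0], 'contact_force': [0.134, 0.4508, -0.0169], 'gripper_width': -0.0009}
tool y yaw 1.7240112264867282
```

View pics/wrist4.png

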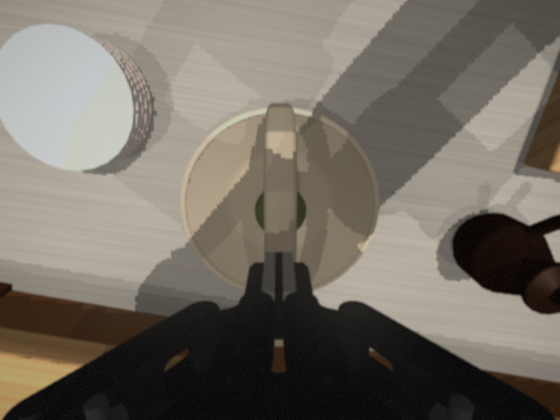

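```bash
python3 - <<'E'
from look import *
p,P,_=cloud("side","side5"); cv2.imwrite("pics/side5c.png",cv2.resize(p[200:350,180:380],None,fx=4,fy=4))
p2,P2,_=cloud("scene","scene5"); cv2.imwrite("pics/scene5c.png",cv2.resize(p2[140:260,120:280],None,fx=5,fy=5))
p2,P3,_=cloud("wrist","wrist5")
for Q in (P,P2,P3):
    D=Q[(abs(Q[:,0]-.4403)<.03)&(abs(Q[:,1]+.175)<.03)&(Q[:,2]>.06)]
    print(np.histogram(D[:,2],np.arange(.06,.3,.01)))
    for lo in np.arange(.08,.16,.01):
        E=D[(D[:,2]>lo)&(D[:,2]<lo+.01)]
        if len(E): print(round(lo,2),len(E),E.min(0).round(3),E.max(0).round(3))
E
```

```text
(array([  0,   0,   0,   0,   2, 106,  88,  40,  44,  25,  27,  46,  41,
        49,  50,  45,  70,  16,   4,  25,  24,  24,  26]), array([0.06, 0.07, 0.08, 0.09, 0.1 , 0.11, 0.12, 0.13, 0.14, 0.15, 0.16,
       0.17, 0.18, 0.19, 0.2 , 0.21, 0.22, 0.23, 0.24, 0.25, 0.26, 0.27,
       0.28, 0.29]))
0.1 2 [ 0.423 -0.185  0.11 ] [ 0.437 -0.183  0.11 ]
0.11 106 [ 0.411 -0.189  0.11 ] [ 0.47  -0.163  0.12 ]
0.12 88 [ 0.411 -0.189  0.12 ] [ 0.47  -0.166  0.13 ]
0.13 40 [ 0.428 -0.192  0.13 ] [ 0.451 -0.173  0.14 ]
0.14 44 [ 0.428 -0.192  0.14 ] [ 0.449 -0.174  0.15 ]
0.15 25 [ 0.428 -0.191  0.15 ] [ 0.448 -0.172  0.16 ]
(array([ 0,  0,  0,  0,  0,  3, 37, 21, 25, 21, 29, 82, 38, 28, 46, 42, 69,
       19,  2, 11, 13, 15, 18]), array([0.06, 0.07, 0.08, 0.09, 0.1 , 0.11, 0.12, 0.13, 0.14, 0.15, 0.16,
       0.17, 0.18, 0.19, 0.2 , 0.21, 0.22, 0.23, 0.24, 0.25, 0.26, 0.27,
       0.28, 0.29]))
0.11 3 [ 0.443 -0.169  0.115] [ 0.47  -0.164  0.119]
0.12 37 [ 0.442 -0.181  0.12 ] [ 0.469 -0.163  0.13 ]
0.13 21 [ 0.443 -0.186  0.131] [ 0.454 -0.162  0.14 ]
0.14 25 [ 0.44  -0.186  0.14 ] [ 0.454 -0.161  0.15 ]
0.15 21 [ 0.43  -0.185  0.15 ] [ 0.454 -0.161  0.16 ]
(array([   0,    0,    0,    0,    0,   71, 1525,  614,  761,  998, 1708,
       5369, 2641, 3138, 6482, 3291,    0,    0,    0,    0,    0,    0,
          0]), array([0.06, 0.07, 0.08, 0.09, 0.1 , 0.11, 0.12, 0.13, 0.14, 0.15, 0.16,
       0.17, 0.18, 0.19, 0.2 , 0.21, 0.22, 0.23, 0.24, 0.25, 0.26, 0.27,
       0.28, 0.29]))
0.11 71 [ 0.411 -0.187  0.118] [ 0.437 -0.168  0.12 ]
0.12 1525 [ 0.41  -0.188  0.12 ] [ 0.437 -0.165  0.13 ]
0.13 614 [ 0.429 -0.19   0.13 ] [ 0.437 -0.163  0.14 ]
0.14 761 [ 0.429 -0.19   0.14 ] [ 0.437 -0.163  0.15 ]
0.15 998 [ 0.428 -0.19   0.15 ] [ 0.453 -0.163  0.16 ]
```

View pics/side5c.png

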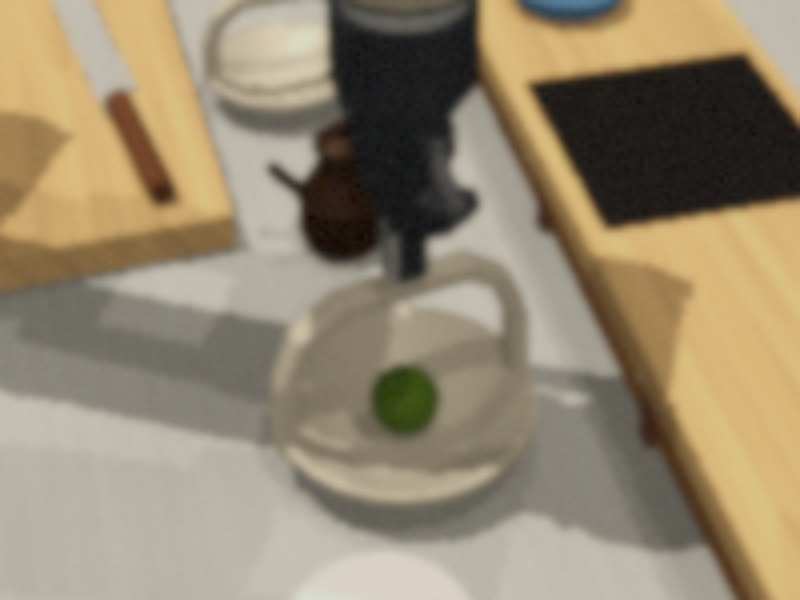

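View pics/scene5c.png

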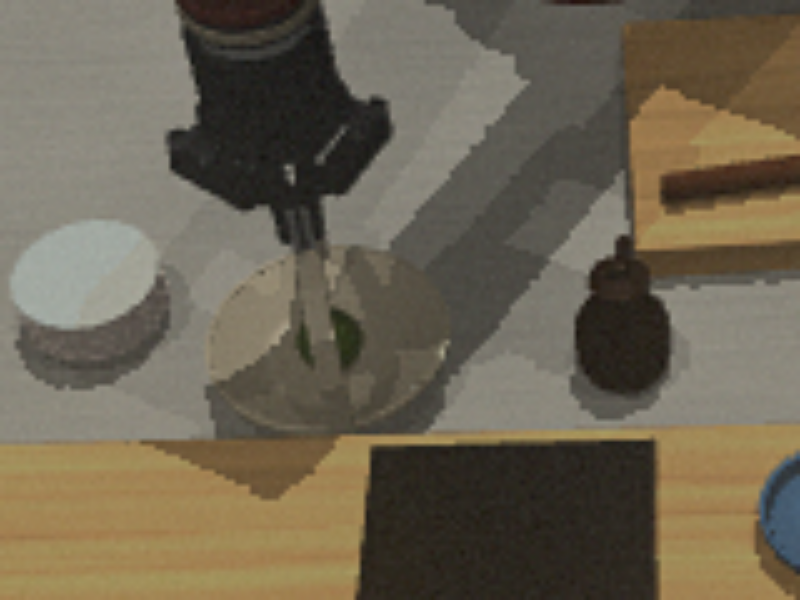

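>>> {"fn": "play_rows", "kwargs": {
  "deltas": [
    [[0,0,0.01],0],
    [[0,0,0.03],0],
    [[0,0,0.05],0],
    [[0,0,0.06],0],
    [[0,0,0.06],0]
  ]
}}

```text
time: 7.12
tool_pos: [0.4408, -0.1751, 0.1587]
tool_rot: [0.001, -0.077, 0.997, -0.001]
contact_force: [-0.6, 0.3, 0.5]
gripper_width: 0.004
```

```bash
python3 - <<'E'
from look import *
st()
p,P,_=cloud("side","side6"); cv2.imwrite("pics/side6c.png",cv2.resize(p[200:350,180:380],None,fx=4,fy=4))
p2,P2,_=cloud("scene","scene6"); cv2.imwrite("pics/scene6c.png",cv2.resize(p2[140:260,120:280],None,fx=5,fy=5))
p3,P3,_=cloud("wrist","wrist6")
for Q in (P,P2,P3):
    D=Q[(abs(Q[:,0]-.4403)<.04)&(abs(Q[:,1]+.175)<.04)&(Q[:,2]>.1)]
    print(np.histogram(D[:,2],np.arange(.1,.22,.005))[0])
E
```

```text
{'time': 7.125, 'joint_pos': [-0.5352, -0.289, 2.0064, -0.0, 1.422, -2.2592], 'tool_pos': [0.4408, -0.1751, 0.1587], 'tool_rot': [0.0009, -0.0765, 0.9971, -0.0006], 'contact_force': [-0.6392, 0.3097, 0.5408], 'gripper_width': 0.0038}
tool y yaw 1.7240082267018142
[  0   8  52  92 146   0   0   0   0   0   0   0   0   0   0   0   7   9
  22  25  19  25  26]
[ 0  0  1 19 84 12  0  0  0  0  0  0  0  0  0  0  0  8  9 16 11 13 15]
[   0    0    0   94 1973    0    0    0    0    0    0    0    0    0
    0    0    0  159  288  332  359  401  368]
```

View pics/side6c.png

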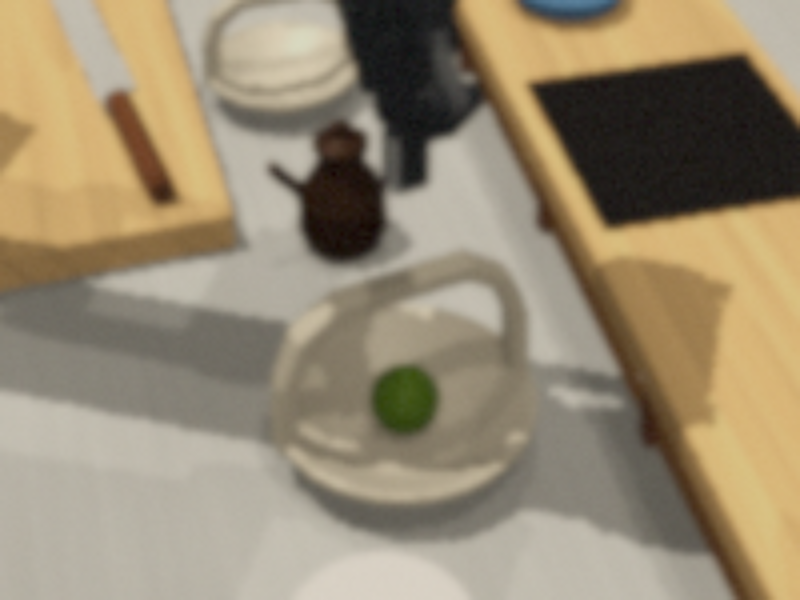

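View pics/scene6c.png

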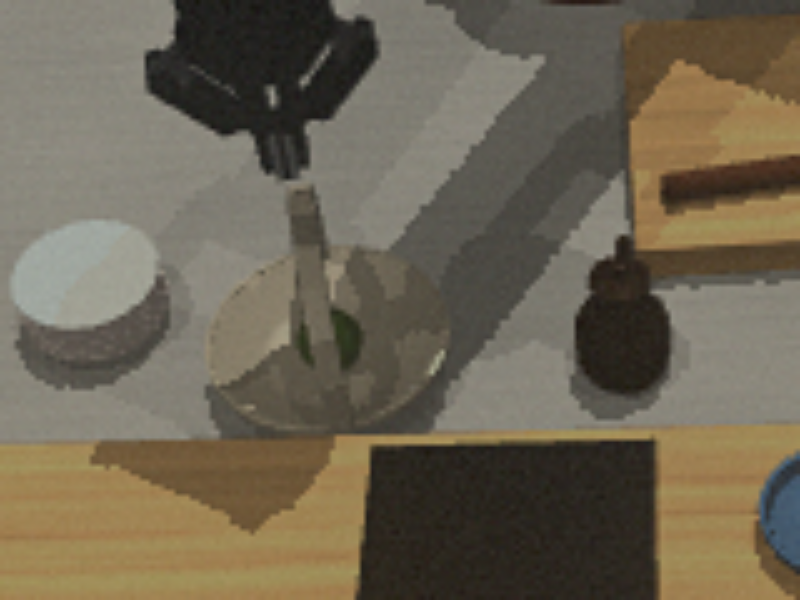

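View pics/wrist6.png

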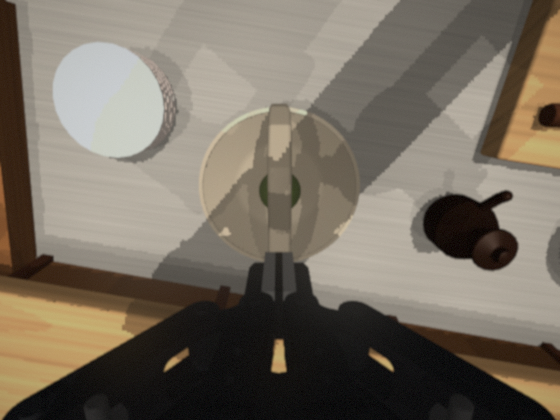

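>>> {"fn": "play_rows", "kwargs": {
  "deltas": [
    [[0,0,0],0],
    [[0,0,0],0],
    [[0,0,0],0],
    [[0,0,0],0]
  ],
  "grip": 0.2
}}

```text
time: 7.78
tool_pos: [0.4403, -0.1748, 0.1575]
tool_rot: [-0.0, -0.077, 0.997, 0.0]
contact_force: [-0.0, 0.3, -0.0]
gripper_width: 0.6
```

>>> {"fn": "play_rows", "kwargs": {
  "deltas": [
    [[0,0,-0.025],0],
    [[0,0,-0.05],0],
    [[0,0,-0.07],0],
    [[0,0,-0.083],0],
    [[0,0,-0.085],0]
  ]
}}

```text
time: 8.4
tool_pos: [0.4398, -0.1745, 0.0718]
tool_rot: [-0.001, -0.076, 0.997, 0.0]
contact_force: [0.2, 0.3, 0.3]
gripper_width: 0.604
```

>>> {"fn": "play_rows", "kwargs": {
  "deltas": [
    [[0,0,0],0],
    [[0,0,0],0],
    [[0,0,0],0],
    [[0,0,0],0]
  ],
  "grip": -0.4
}}

```text
time: 8.9
tool_pos: [0.4405, -0.1749, 0.073]
tool_rot: [0.0, -0.077, 0.997, -0.0]
contact_force: [-0.3, 0.1, 0.7]
gripper_width: 0.298
```

```bash
python3 - <<'E'
from look import *
st()
p,P,_=cloud("side","side7"); p3,P3,_=cloud("wrist","wrist7")
cv2.imwrite("pics/c7.png",np.hstack([cv2.resize(p[230:330,220:340],None,fx=4,fy=4),cv2.resize(p3,None,fx=.56,fy=.9524)]))
E
```

```text
{'time': 8.9, 'joint_pos': [-0.5352, -0.1954, 2.0796, 0.0, 1.2566, -2.2592], 'tool_pos': [0.4405, -0.1749, 0.073], 'tool_rot': [0.0003, -0.0765, 0.9971, -0.0002], 'contact_force': [-0.2903, 0.0637, 0.6816], 'gripper_width': 0.298}
tool y yaw 1.7240153690947169
```

View pics/c7.png

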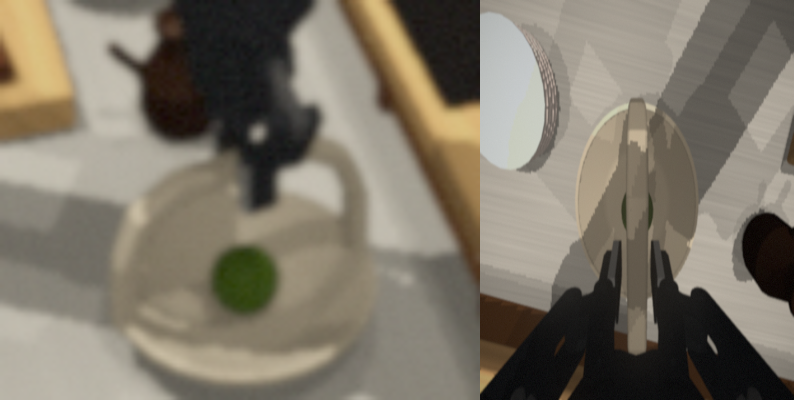

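>>> {"fn": "play_rows", "kwargs": {
  "deltas": [
    [[0,0,0],0],
    [[0,0,0],0]
  ],
  "grip": -0.57
}}

```text
time: 9.25
tool_pos: [0.4403, -0.1748, 0.0726]
tool_rot: [-0.0, -0.077, 0.997, 0.0]
contact_force: [0.0, 0.3, -0.8]
gripper_width: 0.215
```

>>> {"fn": "play_rows", "kwargs": {
  "deltas": [
    [[0,0,0],0],
    [[0,0,0],0],
    [[0,0,0],0],
    [[0,0,0],0]
  ],
  "grip": -1
}}

```text
time: 9.75
tool_pos: [0.4403, -0.1747, 0.0727]
tool_rot: [0.0, -0.077, 0.997, 0.0]
contact_force: [-0.7, 0.7, 2.8]
gripper_width: 0.167
```

```bash
python3 - <<'E'
from look import *
st()
p,P,_=cloud("side","side8"); p3,P3,_=cloud("wrist","wrist8")
cv2.imwrite("pics/c8.png",np.hstack([cv2.resize(p[230:330,220:340],None,fx=4,fy=4),cv2.resize(p3,None,fx=.56,fy=.9524)]))
E
```

```text
{'time': 9.75, 'joint_pos': [-0.5351, -0.1951, 2.0798, 0.0003, 1.2569, -2.2592], 'tool_pos': [0.4403, -0.1747, 0.0727], 'tool_rot': [0.0, -0.0766, 0.9971, 0.0001], 'contact_force': [-0.6561, 0.6899, 2.8224], 'gripper_width': 0.1674}
tool y yaw 1.7240655798069173
```

View pics/c8.png

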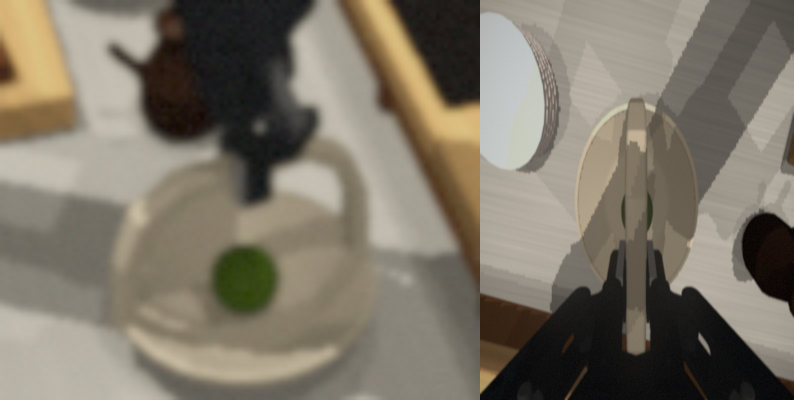

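>>> {"fn": "play_rows", "kwargs": {
  "deltas": [
    [[0,0,0.002],0],
    [[0,0,0.006],0],
    [[0,0,0.012],0],
    [[0,0,0.018],0],
    [[0,0,0.024],0]
  ]
}}

```text
time: 10.48
tool_pos: [0.4403, -0.1749, 0.0971]
tool_rot: [0.0, -0.077, 0.997, -0.0]
contact_force: [0.3, -1.2, -4.1]
gripper_width: 0.173
```

>>> {"fn": "play_rows", "kwargs": {
  "deltas": [
    [[0,0,0.006],0],
    [[0,0,0.01],0],
    [[0,0,0.012],0],
    [[0,0,0.012],0]
  ]
}}

```text
time: 10.98
tool_pos: [0.4403, -0.1748, 0.1087]
tool_rot: [0.0, -0.077, 0.997, -0.0]
contact_force: [-0.5, -0.1, -4.1]
gripper_width: 0.174
```

```bash
python3 - <<'E'
from look import *
st()
p,P,_=cloud("side","side9"); p3,P3,_=cloud("wrist","wrist9")
cv2.imwrite("pics/c9.png",np.hstack([cv2.resize(p[230:330,220:340],None,fx=4,fy=4),cv2.resize(p3,None,fx=.56,fy=.9524)]))
E
```

```text
{'time': 10.975, 'joint_pos': [-0.5352, -0.2397, 2.053, -0.0, 1.3282, -2.2592], 'tool_pos': [0.4403, -0.1748, 0.1087], 'tool_rot': [0.0, -0.0765, 0.9971, -0.0], 'contact_force': [-0.4846, -0.1207, -4.0549], 'gripper_width': 0.1744}
tool y yaw 1.724032889680677
```

View pics/c9.png

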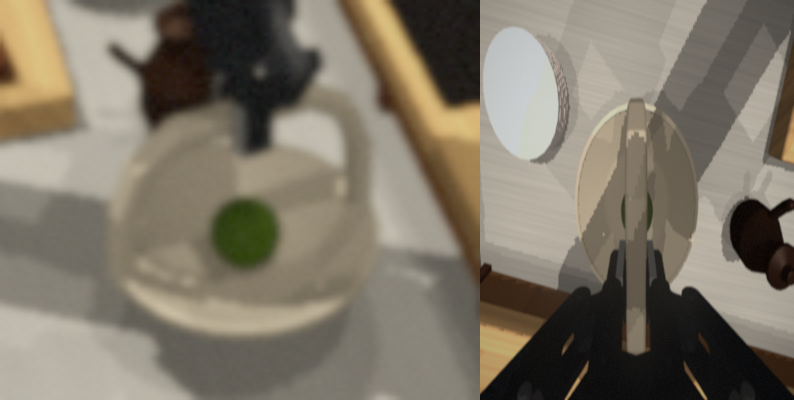

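>>> {"fn": "play_rows", "kwargs": {
  "deltas": [
    [[0,0,0.004],0],
    [[0,0,0.012],0],
    [[0,0,0.022],0],
    [[0,0,0.034],0],
    [[0,0,0.046],0]
  ]
}}

```text
time: 11.7
tool_pos: [0.4405, -0.1749, 0.1559]
tool_rot: [0.0, -0.077, 0.997, -0.0]
contact_force: [-0.4, -0.2, -4.3]
gripper_width: 0.167
```

>>> {"fn": "play_rows", "kwargs": {
  "deltas": [
    [[0,0,0.012],0],
    [[0,0,0.024],0],
    [[0,0,0.036],0],
    [[0,0,0.046],0],
    [[0,0,0.054],0]
  ]
}}

```text
time: 12.32
tool_pos: [0.4403, -0.1748, 0.2093]
tool_rot: [0.0, -0.076, 0.997, -0.0]
contact_force: [-0.2, -0.7, -4.0]
gripper_width: 0.174
```

>>> {"fn": "play_rows", "kwargs": {
  "deltas": [
    [[0,0,0.005],0],
    [[0,0,0.008],0],
    [[0,0,0.008],0]
  ]
}}

```text
time: 12.7
tool_pos: [0.4402, -0.1748, 0.2166]
tool_rot: [-0.0, -0.077, 0.997, 0.0]
contact_force: [0.0, 0.1, -3.9]
gripper_width: 0.176
```

```bash
python3 - <<'E'
from look import *
st()
p,P,_=cloud("side","sideA"); p3,P3,_=cloud("wrist","wristA")
cv2.imwrite("pics/cA.png",np.hstack([cv2.resize(p[180:300,210:350],None,fx=3.4,fy=3.333),cv2.resize(p3,(310,400))]))
E
```

```text
{'time': 12.7, 'joint_pos': [-0.5352, -0.3285, 1.9406, -0.0, 1.5295, -2.2592], 'tool_pos': [0.4402, -0.1748, 0.2166], 'tool_rot': [-0.0, -0.0765, 0.9971, 0.0], 'contact_force': [0.0369, 0.1007, -3.8822], 'gripper_width': 0.1764}
tool y yaw 1.7240385479118479
```

View pics/cA.png

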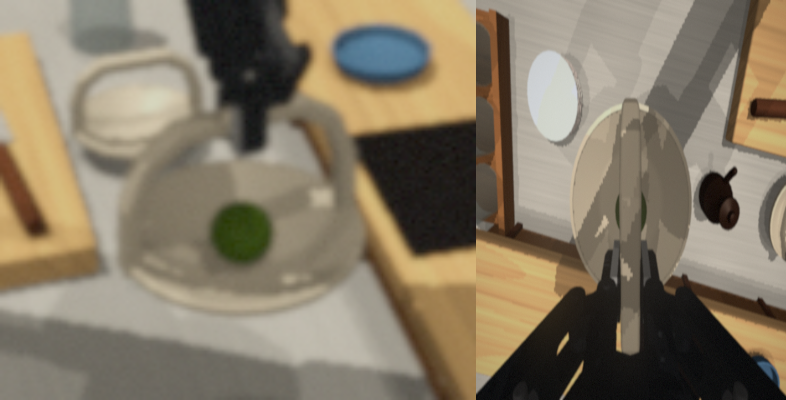

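>>> {"fn": "play_rows", "kwargs": {
  "deltas": [
    [[0.001,0.0005,0],-0.01],
    [[0.0035,0.002,0],-0.03],
    [[0.0075,0.004,0],-0.06],
    [[0.012,0.0065,0],-0.1],
    [[0.018,0.0095,0],-0.145]
  ]
}}

```text
time: 13.42
tool_pos: [0.4585, -0.1651, 0.2165]
tool_rot: [-0.0, -0.003, 1.0, 0.0]
contact_force: [0.3, 1.3, -3.9]
gripper_width: 0.177
```

>>> {"fn": "play_rows", "kwargs": {
  "deltas": [
    [[0.006,0.003,0],-0.05],
    [[0.012,0.0065,0],-0.1],
    [[0.018,0.0095,0],-0.15],
    [[0.0245,0.013,0],-0.2],
    [[0.0305,0.016,0],-0.25]
  ]
}}

```text
time: 14.05
tool_pos: [0.4891, -0.149, 0.2164]
tool_rot: [-0.0, 0.122, 0.993, 0.0]
contact_force: [-0.0, 0.6, -4.8]
gripper_width: 0.172
```

>>> {"fn": "play_rows", "kwargs": {
  "deltas": [
    [[0.006,0.003,0],-0.05],
    [[0.012,0.0065,0],-0.1],
    [[0.018,0.0095,0],-0.15],
    [[0.0245,0.013,0],-0.2],
    [[0.0305,0.016,0],-0.25]
  ]
}}

```text
time: 14.68
tool_pos: [0.5196, -0.133, 0.2164]
tool_rot: [-0.0, 0.244, 0.97, 0.0]
contact_force: [-0.1, 0.2, -3.2]
gripper_width: 0.172
```

>>> {"fn": "play_rows", "kwargs": {
  "deltas": [
    [[0.006,0.003,0],-0.05],
    [[0.012,0.0065,0],-0.1],
    [[0.018,0.0095,0],-0.145],
    [[0.0225,0.012,0],-0.175],
    [[0.024,0.013,0],-0.19]
  ]
}}

```text
time: 15.3
tool_pos: [0.5435, -0.1201, 0.2164]
tool_rot: [-0.0, 0.335, 0.942, 0.0]
contact_force: [-0.4, 0.1, -3.5]
gripper_width: 0.175
```

>>> {"fn": "play_rows", "kwargs": {
  "deltas": [
    [[0,0,0],0],
    [[0,0,0],0]
  ]
}}

```text
time: 15.55
tool_pos: [0.5431, -0.1204, 0.2166]
tool_rot: [-0.0, 0.334, 0.942, -0.0]
contact_force: [0.3, 0.2, -4.9]
gripper_width: 0.172
```

```bash
python3 - <<'E'
from look import *
st()
p,P,_=cloud("side","sideB"); p3,P3,_=cloud("wrist","wristB")
cv2.imwrite("pics/cB.png",np.hstack([cv2.resize(p[150:290,230:390],None,fx=3,fy=2.857),cv2.resize(p3,(310,400))]))
E
```

```text
{'time': 15.55, 'joint_pos': [-0.3518, -0.1169, 1.762, -0.0001, 1.4966, -1.2408], 'tool_pos': [0.5431, -0.1204, 0.2166], 'tool_rot': [-0.0001, 0.3343, 0.9425, -0.0001], 'contact_force': [0.2849, 0.175, -4.9109], 'gripper_width': 0.1724}
tool y yaw 0.8890207774296308
```

View pics/cB.png

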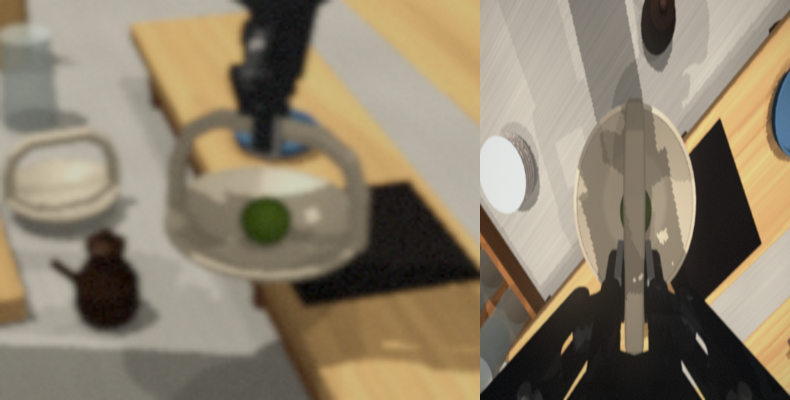

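>>> {"fn": "play_rows", "kwargs": {
  "deltas": [
    [[0.001,0.0005,0],-0.01],
    [[0.0035,0.002,0],-0.03],
    [[0.0075,0.004,0],-0.06],
    [[0.012,0.0065,0],-0.1],
    [[0.018,0.0095,0],-0.145]
  ]
}}

```text
time: 16.27
tool_pos: [0.5616, -0.1106, 0.2166]
tool_rot: [0.0, 0.403, 0.915, 0.0]
contact_force: [-0.1, 0.1, -4.4]
gripper_width: 0.173
```

>>> {"fn": "play_rows", "kwargs": {
  "deltas": [
    [[0.006,0.003,0],-0.05],
    [[0.012,0.0065,0],-0.1],
    [[0.018,0.0095,0],-0.15],
    [[0.0245,0.013,0],-0.2],
    [[0.0305,0.016,0],-0.25]
  ]
}}

```text
time: 16.9
tool_pos: [0.5923, -0.0945, 0.2165]
tool_rot: [-0.0, 0.514, 0.858, 0.0]
contact_force: [-0.0, 0.9, -4.1]
gripper_width: 0.174
```

>>> {"fn": "play_rows", "kwargs": {
  "deltas": [
    [[0.006,0.003,0],-0.05],
    [[0.012,0.0065,0],-0.1],
    [[0.018,0.0095,0],-0.15],
    [[0.0245,0.013,0],-0.2],
    [[0.0305,0.016,0],-0.25]
  ]
}}

```text
time: 17.52
tool_pos: [0.6227, -0.0784, 0.2164]
tool_rot: [-0.0, 0.617, 0.787, -0.0]
contact_force: [-0.2, -0.2, -3.3]
gripper_width: 0.175
```

>>> {"fn": "play_rows", "kwargs": {
  "deltas": [
    [[0.006,0.0035,0],-0.05],
    [[0.012,0.0075,0],-0.1],
    [[0.018,0.011,0],-0.15],
    [[0.0235,0.014,0],-0.195],
    [[0.028,0.016,0],-0.23]
  ]
}}

```text
time: 18.15
tool_pos: [0.6507, -0.0624, 0.2163]
tool_rot: [-0.0, 0.703, 0.711, -0.0]
contact_force: [-0.3, 0.0, -3.9]
gripper_width: 0.175
```

>>> {"fn": "play_rows", "kwargs": {
  "deltas": [
    [[0.0035,0.002,0],-0.03],
    [[0.006,0.003,0],-0.05],
    [[0.0065,0.003,0],-0.06],
    [[0.0065,0.003,0],-0.06]
  ]
}}

```text
time: 18.65
tool_pos: [0.6567, -0.0599, 0.2166]
tool_rot: [-0.0, 0.723, 0.691, -0.0]
contact_force: [0.2, 0.3, -3.7]
gripper_width: 0.177
```

```bash
python3 - <<'E'
from look import *
st()
p,P,_=cloud("side","sideC"); p2,P2,_=cloud("scene","sceneC"); p3,P3,_=cloud("wrist","wristC")
cv2.imwrite("pics/cC.png",np.hstack([cv2.resize(p[130:270,270:430],None,fx=2.5,fy=2.857),cv2.resize(p2[160:300,140:300],None,fx=2.5,fy=2.857)]))
for n,Q in (("side",P),("scene",P2),("wrist",P3)):
    D=Q[(abs(Q[:,0]-.656)<.1)&(abs(Q[:,1]+.06)<.1)]
    H=D[(D[:,2]>.25)&(D[:,2]<.267)&(abs(D[:,0]-.656)<.015)]; print(n,len(H),cv2.minAreaRect(H[:,:2].astype(np.float32)),"top",np.percentile(H[:,2],95))
    R=D[(D[:,2]>.14)&(D[:,2]<.185)]; print("  rim",len(R),cv2.minEnclosingCircle(R[:,:2].astype(np.float32)),R[:,2].max())
    R=R[(R[:,2]>.168)]
    if len(R)>20:
        A=np.c_[R[:,:2],np.ones(len(R))]; print("  rimplane",np.linalg.lstsq(A,R[:,2],rcond=None)[0].round(3),len(R))
E
```

```text
{'time': 18.65, 'joint_pos': [-0.2036, 0.1272, 1.5171, -0.0001, 1.4975, -0.1574], 'tool_pos': [0.6567, -0.0599, 0.2166], 'tool_rot': [-0.0, 0.7232, 0.6906, -0.0001], 'contact_force': [0.2436, 0.3206, -3.7028], 'gripper_width': 0.1772}
tool y yaw -0.04616402094278879
side 192 ((0.6548195481300354, -0.06582126766443253), (0.027796713635325432, 0.11176154762506485), 5.064404487609863) top 0.2656140946832981
  rim 1421 ((0.6568273901939392, -0.06335073709487915), 0.07803022861480713) 0.18496358054724837
  rimplane [-0.004 -0.016  0.176] 793
scene 228 ((0.6601577401161194, -0.057242024689912796), (0.1239171177148819, 0.02237243950366974), 88.17044067382812) top 0.2667116493541911
  rim 1837 ((0.6589649319648743, -0.05993622541427612), 0.07702053338289261) 0.18495536069304508
  rimplane [ 0.031 -0.007  0.153] 833
wrist 8838 ((0.6561112999916077, -0.05112104490399361), (0.10830690711736679, 0.029321976006031036), 81.7365951538086) top 0.2664550765842179
  rim 24661 ((0.6582575440406799, -0.059384237974882126), 0.07695581763982773) 0.18498894155447926
  rimplane [0.003 0.006 0.172] 12991
```

View pics/cC.png

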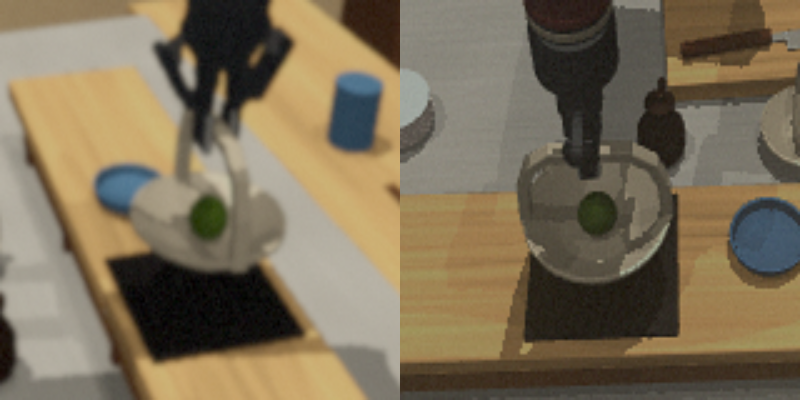

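View pics/wristC.png

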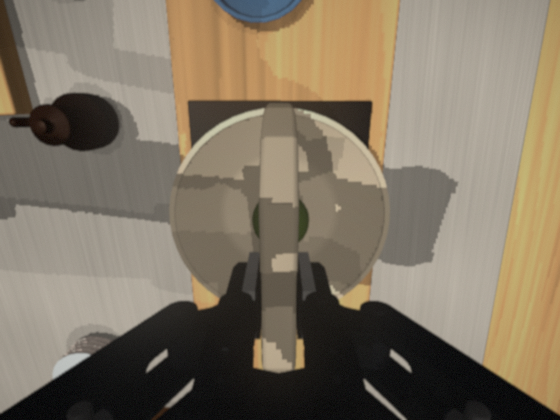

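>>> {"fn": "play_rows", "kwargs": {
  "deltas": [
    [[0,0,0],0],
    [[0,0,0],0],
    [[0,0,0],0],
    [[0,0,0],0]
  ]
}}

```text
time: 19.3
tool_pos: [0.6568, -0.0598, 0.2166]
tool_rot: [-0.0, 0.723, 0.691, -0.0]
contact_force: [-0.7, 0.5, -3.8]
gripper_width: 0.173
```

```bash
python3 - <<'E'
from look import *
s=st(); print(np.abs(s["joint_vel"]).max())
for c in ["side","scene"]:
    p,P,(v,u)=cloud(c,c+"D"); q=p[v,u].astype(int)
    g=(q[:,1]>q[:,2]*1.3)&(q[:,1]>q[:,0]*1.3)&(abs(P[:,0]-.656)<.06)&(abs(P[:,1]+.06)<.06)&(P[:,2]>.14)&(P[:,2]<.21)
    F=P[g]; f=lambda x:np.linalg.norm(F-x,axis=1)-.02
    from scipy.optimize import least_squares
    print(c,len(F),least_squares(f,[.656,-.06,.17],loss="soft_l1",f_scale=.002).x.round(4))
    for n in ["small_dish","pourer","glass","saucers","chopsticks","soy_saucer"]:
        r=outline_of(c,n)
        if r: print("  ",n,np.round(r[0]["box"]).tolist())
E
```

```text
{'time': 19.3, 'joint_pos': [-0.2035, 0.1272, 1.5171, -0.0, 1.4974, -0.1575], 'tool_pos': [0.6568, -0.0598, 0.2166], 'tool_rot': [-0.0, 0.7232, 0.6906, -0.0], 'contact_force': [-0.7282, 0.5195, -3.8268], 'gripper_width': 0.1728}
tool y yaw -0.04602480286213098
0.0020929638707748825
side 87 [ 0.6578 -0.0595  0.1726]
   small_dish [230.0, 196.0, 271.0, 230.0]
   pourer [251.0, 232.0, 274.0, 265.0]
   glass [230.0, 157.0, 250.0, 195.0]
   saucers [252.0, 337.0, 301.0, 390.0]
   chopsticks [222.0, 120.0, 239.0, 176.0]
scene 1 [ 0.6372 -0.0482  0.2061]
   small_dish [280.0, 183.0, 321.0, 221.0]
   pourer [236.0, 183.0, 256.0, 221.0]
   glass [355.0, 175.0, 378.0, 216.0]
   saucers [123.0, 185.0, 154.0, 213.0]
   chopsticks [402.0, 156.0, 442.0, 211.0]
   soy_saucer [282.0, 183.0, 323.0, 221.0]
```

Fruit is centred (0.658, -0.060, 0.173), dish level, bystanders unmoved. Handing in.

```bash
python3 -c "
from plant import ticket
print(ticket.job_done())"
```

```text
the job is handed in; nothing more can be done
None
```

I picked the dish up by its handle, turned it about 101° clockwise so the handle runs along the ledge, and handed the job in while still holding it over the mat. That was at about 19.4 s. No verdict was reported, so what follows are my own last checks.

| Check | Measured | Required |
|---|---|---|
| Dish centre over the mat | about 2 mm off (side camera alone: about 4 mm) | within 30 mm |
| Underside above the mat | about 50 mm | 25 to 80 mm |
| Handle along the ledge | less than 1° off | within 9° |
| Level (rim slope) | under 1° in the wrist and side cameras, 1.8° in the scene camera | within 5° |
| Fruit from the dish's centre | about 1 mm in the side camera, 29 mm above the underside | within 18 mm, 24 to 36 mm above |
| Movement | tool still, joints at noise level | still |

- **Other things:** the outlines of the small dish, pourer, glass, saucers and chopsticks are within 2 to 4 pixels of where they started. The soy saucer looks untouched in the pictures, but the network did not confirm it. It missed the saucer in the side view and reported the small dish in its place in the scene view.
- **First grasp missed:** the fingers shut on nothing just above the handle. Their real ends are about 25 mm higher than the reported tool position. I opened them, went down with that correction and gripped properly. The miss moved nothing.
- **Failed check:** fitting the fruit's position from the scene camera did not work, because only one pixel was usable. Its position comes from the side camera, and the scene picture also shows it in the middle.

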